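# Slide the bench stone out of its bay to the stop rail

### The arm

A 6-joint arm with a two-finger parallel gripper is mounted at the origin on the work surface. World frame = base frame: x ahead of the robot, y to its left, z up, the work surface at z = 0. Lengths are in mm, angles in degrees, forces in N, time in s.
With the tool pointing down it reaches from about 350 to 850 mm from the base axis. Payload 8.1 kg.
Tool frame: the origin (TCP) lies on the centre line of the jaws, within the pads' length; the fingertips stand 19 mm ahead of it and the grasp point (between the pads) is the TCP (r.tip_reach is the z of the fingertips in the tool frame, in mm); z points along the fingers, y is the line along which they close (so a half turn about z gives the same grasp; the last joint's range is limited). The gripper opens to 85 mm and grips with 20 to 120 N. Pads are 22 mm wide; open, the fingers measure 114 mm over their backs; the gripper's body (76 mm by 85 mm) begins 54 mm behind the grasp point. The pads swing forward as they close: fully open they stand 13 mm farther back than shut.
Start: joints at [-81.383, 7.471, 85.268, -0, 87.261, -4.893], TCP at [140.193, -583.396, 250.292] pointing down, gripper open.
Joint ranges: [-169.43, 169.43], [-51.17, 129.36], [1.28, 143.12], [-76.62, 256.62], [0, 156.53], [-152.29, 152.29]. Speed limits (degrees/s): [136.94, 136.94, 159.86, 180, 180, 180].

### API

Orientations are given as [roll, pitch, yaw] about the fixed x, y, z axes, in that order (R = Rz(yaw) Ry(pitch) Rx(roll)).
In Python, from bench import r gives the robot as it stands. The module is installed in compiled form; this text tells all that it offers.
- The arm moves only by the shell command python3 -m handwheel 'ROWS' [FORCE]. ROWS is JSON, a list of rows, each a list of 7 numbers: the shift along the tool's x, y, z in m, then the turn, a rotation vector about the tool's x, y, z in degrees, then the finger opening in m, from 0 to 0.0854. In form: [[tx, ty, tz, ax, ay, az, claw], ...]. A call has 1 to 8 rows; each row shifts and turns the commanded pose from where the row before left it, along the tool's axes as they then stand; what a row does not reach is not made up. A row lasts 1/12 s, in which the tool goes at most 41.7 mm and 7.16 degrees, less where a joint would pass 70% of its speed; a pose out of reach is approached as far as the arm can. A call with a gripper value outside its range is refused whole. The fingers move at their own pace and stop on an object; FORCE is the grip in N (left out, the last holds). Time passes only in rows, so rows that do not move let the fingers close. It gives the time, the measured TCP pose, the force, the opening and the grip force at its end, in the units of the state.
- r.sense(): the state, without advancing time (a new reading comes with each control period).
- r.snapshot(name): name is "scene" or "top" or "wrist"; returns (picture, depth): 400x640x3 uint8, blue, green, red; 400x640 float32, mm along the optical axis (not along the pixel's ray), 0 where there is no reading.
- r.calibration(name): a dict with "vfov" (degrees; the focal length in pixels is half the picture's height over the tangent of half this angle, whatever the lens; pixels are square), "cx", "cy" (the principal point, pixels), "rvec" (rotation vector, rad) and "tvec" (3), from world to camera coordinates, as OpenCV has them; the wrist camera has in their place "tool_from_camera" (4x4, takes a point from camera to tool coordinates, whose origin is the TCP and whose axes are the flange's). Camera axes: x right, y down, z forward; pixel columns grow to the right and rows downward; lengths in mm; the calibration is good to about 2 mm. A picture is of the moment at which its call begins: read the wrist's pose just before it. calibration takes no time and is no camera call.
- r.hand_in(): hands the job in; it is judged then, once.
The state is a dict: "time": time; "joint_pos": joint angles; "qd": joint speeds; "joint_efforts": joint torques, N m; "tool_pos": TCP position; "tcp_rot": TCP orientation; "ft_force": force on the tool from outside, world axes, zero at the start; "wrist_torque": the same for the moment, N m; "finger_gap": finger opening in mm; "grip_force": force on a finger pad.
Only numpy, scipy, OpenCV 4.12 (cv2) and the standard library are available. Lean on these libraries where they do the work, as an engineer would, in place of code of your own. Each camera call takes 0.05 s, during which the arm holds its last target. There are 200 camera calls.

### The job

To get ready for knife sharpening, slide the wide rectangular sharpening stone out of its bay in the rack and along the white board until its leading end rests square against the steel stop rail at the board's other end. Keep it flat on the board all the way, never lifting or tipping it. Leave the other two stones where they are in their bays, and do not disturb the kitchen things standing around the board.

Things in the scene. Friction and masses are not known exactly. Their poses are not given: they have to be found in the camera images.
- station: Fixed white plastic board 430 x 260 x 12 mm (its x, y, z); slab from x = -220 to +210 mm, top at z = 12 mm. Origin: underside, on its centre line. Its x axis runs along the bays from the stop rail towards the rack's closed back. Steel rack on the +x half, stop rail at the -x end, bare slab between.
- rack_mouth (a point): Middle of the open mouth of the rack's middle bay, on the slab (board x = -30, y = 0, z = 12 mm). Three bays side by side, 70 mm wide inside, centred at board y = -78, 0, +78 mm, open to -x, reaching back to the inner face of the back wall at x = +195 mm. Walls 8 mm thick (back 10), 25 mm high above the slab. The bays' floor is the slab: stones slide out level.
- rail_face (a point): Middle of the foot of the stop rail's face that looks at the bays (board x = -195, y = 0, z = 12 mm). The rail is a fixed steel bar 20 mm thick, 242 mm long along the board's y, 16 mm high above the slab.
- bench_stone: The stone to move: grey slab 150 x 62 x 30 mm (its x, y, z), about 0.6 kg. Origin: centre of its underside. It starts lying lengthwise in one of the three bays (any of them), with at least 55 mm free between its rear end and the back wall.
- slim_stone: Grey square stick stone 130 x 26 x 26 mm (x, y, z), loose in another bay, to be left there. Origin: centre of its underside.
- round_stone: Grey round stone, 62 mm diameter, 30 mm high, loose in another bay, to be left there. Origin: centre of its underside.
- spice_jar: Bystander: glass jar, 56 mm diameter, 95 mm high, loose, standing left of the board. Origin: centre of its underside.
- shaker: Bystander: steel shaker, 62 mm diameter, 96 mm high, loose, standing left of the board. Origin: centre of its underside.
- portion_cup: Bystander: open white cup, 72 mm diameter, 50 mm high, loose, right of the board. Origin: centre of its underside.
- spatula: Bystander: spatula 240 mm long lying on the table beyond the board. Origin: middle of its underside; x along its length.
- can: Bystander: food can, 74 mm diameter, 100 mm high, loose, right of the board. Origin: centre of its underside.
Things that resemble listed ones, but are neither listed nor needed, are in the scene too. Of the things that look like the bench_stone, the middle-sized one is meant.

How it is judged (in metres and radians):
At the end, for the whole second after the job is handed in: The wide stone lies flat and still, its end within 8 mm of the stop rail and square to it within 0.15 rad, its centre within 110 mm of the board's centre line. The other two stones are within 25 mm of their starts, the bystanders within 30 mm (x of bench_stone in the frame of station between -0.128 and -0.112 m and y of bench_stone in the frame of station between -0.11 and 0.11 m and z of bench_stone in the frame of station between 0.008 and 0.017 m and angle between the x axis of bench_stone and the x axis of station, either way round below 0.15 rad and angle between bench_stone's own z axis and vertical below 0.1 rad and linear speed of bench_stone below 0.01 m/s and distance of each of slim_stone, round_stone from where it was at the start of the episode below 0.025 m and distance of each of spice_jar, shaker, portion_cup, spatula, can from where it was at the start of the episode below 0.03 m); the robot touches nothing.
It fails at once if the wide stone is lifted more than 15 mm off the board or tipped more than 0.3 rad (z of bench_stone in the frame of station above 0.027 m or angle between bench_stone's own z axis and vertical above 0.3 rad).
It fails at once if one of the other two stones is moved more than 25 mm (distance of any of slim_stone, round_stone from where it was at the start of the episode above 0.025 m).
It fails at once if a bystander is moved more than 30 mm (distance of any of spice_jar, shaker, portion_cup, spatula, can from where it was at the start of the episode above 0.03 m).
It also fails if it takes over 32 s, if anything falls off the work surface, if the arm or the gripper's body presses on something with over 40 N, if the wrist force passes 120 N, or if a joint passes its speed limit or range.

## Working session

There is one attempt and no reset: what is moved stays moved. The work goes in short steps, Python scripts to look and compute and a shell command to move; the robot and the scene stay as the last step left them, time stands still between calls to the robot, and variables do not carry over. Pictures are saved under pics/ and viewed, at most 10 in all, crops included, and the job is handed in when it is done.

```bash
mkdir -p pics
cat > h.py <<'E'
import numpy as np, cv2
from bench import r
def cam(n):
    c=r.calibration(n); f=200/np.tan(np.radians(c["vfov"])/2)
    if "rvec" in c:
        R=cv2.Rodrigues(np.array(c["rvec"],float))[0]; t=np.array(c["tvec"],float).ravel()
        return f,c["cx"],c["cy"],R.T,-R.T@t
    from scipy.spatial.transform import Rotation as Ro
    s=r.sense(); Rt=Ro.from_euler('xyz',s["tcp_rot"],degrees=True).as_matrix()
    T=np.array(c["tool_from_camera"],float)
    return f,c["cx"],c["cy"],Rt@T[:3,:3],Rt@T[:3,3]+np.array(s["tool_pos"])
def rays(C,uv):
    f,cx,cy,R,o=C; uv=np.atleast_2d(uv).astype(float)
    d=np.c_[(uv[:,0]-cx)/f,(uv[:,1]-cy)/f,np.ones(len(uv))]@R.T
    return o,d
def onplane(C,uv,z):
    o,d=rays(C,uv); return o+d*((z-o[2])/d[:,2])[:,None]
def cloud(C,D):
    v,u=np.mgrid[0:400,0:640]; o,d=rays(C,np.c_[u.ravel(),v.ravel()])
    return (o+d*D.ravel()[:,None]).reshape(400,640,3)
E
python3 - <<'E'
from h import *
print(r.sense(), r.tip_reach)
for n in("scene","top","wrist"):
    C=cam(n);p,d=r.snapshot(n);np.savez(f"{n}0.npz",p=p,d=d,f=C[0],cx=C[1],cy=C[2],R=C[3],o=C[4]);cv2.imwrite(f"pics/{n}0.png",p);print(n,r.calibration(n))
E
```

```text
{'time': 0.0, 'joint_pos': array([-8.13843876e+01,  7.51431966e+00,  8.53314349e+01, -4.85131073e-04,
        8.72615087e+01, -4.89226548e+00]), 'qd': array([ 0.0221669 , -0.02740578,  0.03621068,  0.0311224 ,  0.04618789,
        0.07849733]), 'joint_efforts': array([ 1.49083280e-04, -5.69390988e+01, -5.00556779e+01,  9.06184482e-05,
        1.45264057e-02, -2.64334398e-05]), 'tool_pos': array([ 140.09482144, -582.87105734,  249.23196286]), 'tcp_rot': array([-1.79893086e+02, -8.66490343e-03,  1.35078934e+01]), 'ft_force': array([-0.93683067, -0.51196654, -0.04137057]), 'wrist_torque': array([ 0.02008763, -0.00391597, -0.01483403]), 'grip_force': 0.0, 'finger_gap': 85.0427566586804} 19.0
scene {'vfov': 51.60827652513841, 'cx': 325.2936653241813, 'cy': 201.48202933033318, 'rvec': array([ 1.77642628,  1.89741616, -0.6902354 ]), 'tvec': array([  83.19373378, -348.62911459, 1503.3279015 ])}
top {'vfov': 57.581555243988106, 'cx': 320.9721027109013, 'cy': 195.47582382348463, 'rvec': array([ 2.19089635, -2.18326516,  0.08110103]), 'tvec': array([ -54.3816236 ,  509.98091247, 1060.99969714])}
wrist {'vfov': 68.76488907002665, 'cx': 318.2484845655841, 'cy': 196.17589745469107, 'tool_from_camera': array([[ 8.72828487e-04, -9.64013844e-01, -2.65850610e-01,
         6.65764510e+01],
       [ 9.99999438e-01,  1.00141534e-03, -3.48128809e-04,
         5.42453367e-01],
       [ 6.01827871e-04, -2.65850157e-01,  9.64014176e-01,
        -1.23278116e+02],
       [ 0.00000000e+00,  0.00000000e+00,  0.00000000e+00,
         1.00000000e+00]])}
```

View pics/top0.png

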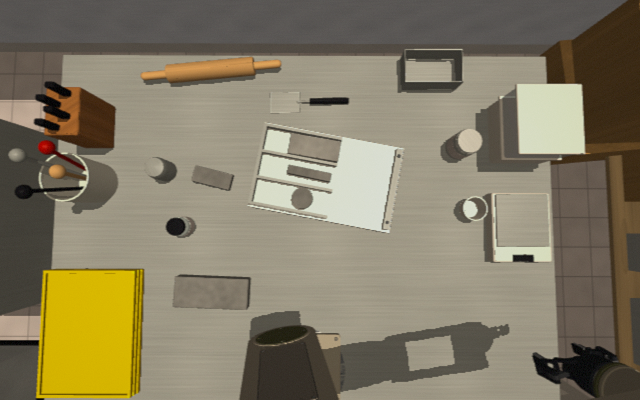

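View pics/scene0.png

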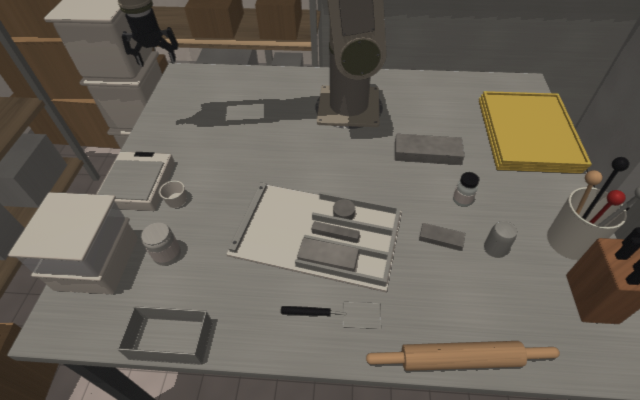

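The top view shows the board tilted at about (325,178), with the bench stone in the far bay (315,148), the stick in the middle bay (308,173) and the round stone in the near bay (302,198). The stop rail is at (394,190), and the rack back is on the left at about (258,165). The scene view agrees: stone at (328,255), rail at (250,218). I plan to push the stone from behind, with the fingers in the gap between its rear end and the back wall.

```bash
cat > m.py <<'E'
from h import *
def load(n):
    z=np.load(n+"0.npz");return (float(z["f"]),float(z["cx"]),float(z["cy"]),z["R"],z["o"]),z["p"],z["d"]
for n,c in(("top",(315,148)),("scene",(328,255))):
    C,p,d=load(n);P=cloud(C,d)
    print(n,"stone top px point",P[c[1],c[0]],"bgr",p[c[1],c[0]])
    # stone-top: dark-ish grey pixels in the height band, connected to seed
    g=p.astype(int); m=((abs(P[...,2]-42)<7)&(g.max(2)<175)&(d>0)).astype(np.uint8)
    m=cv2.morphologyEx(m,cv2.MORPH_OPEN,np.ones((3,3)))
    _,L=cv2.connectedComponents(m);k=L[c[1],c[0]];mm=(L==k).astype(np.uint8)
    print(" z med",np.median(P[mm>0][:,2]),"n",mm.sum())
    ct=max(cv2.findContours(mm,0,2)[0],key=cv2.contourArea).reshape(-1,2)
    q=onplane(C,ct,42)[:,:2].astype(np.float32);R=cv2.minAreaRect(q);print(" stone rect",R)
    # slab: white pixels near z 12
    w=((g.min(2)>150)&(P[...,2]>4)&(P[...,2]<50)&(P[...,0]>350)&(P[...,0]<800)&(abs(P[...,1])<330)).astype(np.uint8)
    w=cv2.morphologyEx(w,cv2.MORPH_OPEN,np.ones((3,3)));nn,L,S,_=cv2.connectedComponentsWithStats(w);k=1+S[1:,4].argmax()
    pts=np.argwhere(L==k)[:,::-1]; R=cv2.minAreaRect(onplane(C,pts,12)[:,:2].astype(np.float32))
    print(" board",R,"\n",cv2.boxPoints(R).round(1).tolist(),"z",np.median(P[L==k][:,2]))
C,p,d=load("top")
cv2.imwrite("pics/topz.png",cv2.resize(p[110:245,235:415],None,fx=4.4,fy=4.4,interpolation=cv2.INTER_CUBIC))
E
python3 m.py
```

```text
top stone top px point [ 433.95673988  -49.00759727 1094.54924636] bgr [125 142 152]
 z med -0.4581064285980574 n 251181
 stone rect ((517.5188598632812, -52.52099609375), (1163.177490234375, 1925.904052734375), 0.32218635082244873)
 board ((568.2868041992188, -62.18656921386719), (389.9559020996094, 258.653564453125), 79.49144744873047) 
 [[405.6000061035156, -230.3000030517578], [659.9000244140625, -277.5], [731.0, 105.9000015258789], [476.70001220703125, 153.10000610351562]] z 11.94775255941181
scene stone top px point [660.47183124 -29.16142954  37.13390718] bgr [105 113 119]
 z med 40.84242968284627 n 1273
 stone rect ((653.0125732421875, -29.54174041748047), (149.79922485351562, 72.87408447265625), 79.64525604248047)
 board ((556.392822265625, -150.85159301757812), (212.18533325195312, 261.387451171875), 77.01408386230469) 
 [[405.20001220703125, -224.89999389648438], [659.9000244140625, -283.6000061035156], [707.5999755859375, -76.80000305175781], [452.8999938964844, -18.100000381469727]] z 11.094866723233622
```

```bash
ls pics/topz.png
```

```text
pics/topz.png
```

View pics/topz.png

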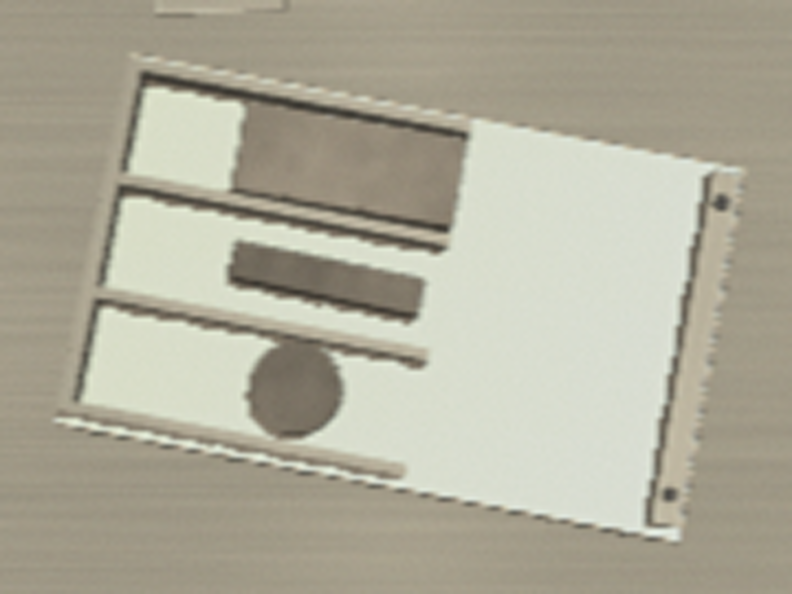

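The zoom shows the stone's rear edge at crop (243,103)-(232,188). The back wall's inner edge runs (140,75)-(122,180), and the rail face (708,172)-(648,525). I'll convert these to board coordinates and triangulate the stone's height.

```bash
cat > m2.py <<'E'
from m import load
from h import *
C,p,d=load("top")
px=lambda a:np.array(a,float)/4.4+[235-.4,110-.4]
F=onplane(C,px([(745,170),(680,540),(55,420)]),12)[:,:2]; print("slab corners",F.round(1).tolist(), np.linalg.norm(F[0]-F[1]),np.linalg.norm(F[1]-F[2]))
bx=F[2]-F[1];bx/=np.linalg.norm(bx); by=np.array([-bx[1],bx[0]]); 
# station: corners (-220, +-130),(210,..)
print("by check",(F[0]-F[1])@by)
s=np.sign((F[0]-F[1])@by)
o=np.mean([F[0]-(-220*bx+s*130*by),F[1]-(-220*bx-s*130*by),F[2]-(210*bx-s*130*by)],axis=0)
th=np.degrees(np.arctan2(bx[1],bx[0]));print("station",o,th)
def tb(w): w=np.atleast_2d(w)[:,:2]-o;return np.c_[w@bx,w@by].round(1)
print("stone rear/front @42",tb(onplane(C,px([(243,103),(232,188),(448,228),(467,133)]),42)).tolist())
print("back wall @37",tb(onplane(C,px([(140,75),(122,180)]),37)).tolist())
print("rail top@28/foot@12",tb(onplane(C,px([(708,172),(648,525)]),28)).tolist())
E
python3 m2.py | sed -n '/slab/,$p'
```

```text
slab corners [[654.2, -302.0], [401.9, -255.0], [481.2, 167.0]] 256.61921176242896 429.3709814390969
by check -256.61885746871604
station [569.18316928 -62.65157067] 79.34768177681862
stone rear/front @42 [[123.1, -101.7], [119.1, -44.1], [-26.8, -44.9], [-27.4, -110.0]]
back wall @37 [[195.2, -108.5], [192.9, -36.4]]
rail top@28/foot@12 [[-192.1, -117.8], [-194.2, 123.2]]
```

```bash
for i in 1 2 3; do :; done
python3 -m handwheel '[[0.0281,-0.0216,0,0,0,0,0.015],[0.0281,-0.0216,0,0,0,0,0.015],[0.0281,-0.0216,0,0,0,0,0.015],[0.0281,-0.0216,0,0,0,0,0.015],[0.0281,-0.0216,0,0,0,0,0.015],[0.0281,-0.0216,0,0,0,0,0.015],[0.0281,-0.0216,0,0,0,0,0.015],[0.0281,-0.0216,0,0,0,0,0.015]]'
python3 -m handwheel '[[0.0281,-0.0216,0,0,0,0,0.015],[0.0281,-0.0216,0,0,0,0,0.015],[0.0281,-0.0216,0,0,0,0,0.015],[0.0281,-0.0216,0,0,0,0,0.015],[0.0281,-0.0216,0,0,0,0,0.015],[0.0281,-0.0216,0,0,0,0,0.015],[0.0281,-0.0216,0,0,0,0,0.015],[0.0281,-0.0216,0,0,0,0,0.015]]'
python3 -m handwheel '[[0.0281,-0.0216,0,0,0,0,0.015],[0.0281,-0.0216,0,0,0,0,0.015],[0.0281,-0.0216,0,0,0,0,0.015],[0.0281,-0.0216,0,0,0,0,0.015],[0.0281,-0.0216,0,0,0,0,0.015],[0.0281,-0.0216,0,0,0,0,0.015],[0.0281,-0.0216,0,0,0,0,0.015],[0.0281,-0.0216,0,0,0,0,0.015]]'
python3 -m handwheel '[[0,0,0,0,0,-6.6,0.015],[0,0,0,0,0,-6.6,0.015],[0,0,0,0,0,-6.6,0.015],[0,0,0,0,0,-6.6,0.015],[0,0,0,0,0,-6.6,0.015]]'
python3 -m handwheel '[[0,0,0,0,0,-6.6,0.015],[0,0,0,0,0,-6.6,0.015],[0,0,0,0,0,-6.6,0.015],[0,0,0,0,0,-6.6,0.015],[0,0,0,0,0,-6.6,0.015],[0,0,0,0,0,0,0.015]]'
cat > h2.py <<'E'
from h import *
O=np.array([569.2,-62.7]);TH=np.radians(79.4)
bx=np.array([np.cos(TH),np.sin(TH)]);by=np.array([-bx[1],bx[0]])
def tb(w): w=np.atleast_2d(w)[:,:2]-O;return np.c_[w@bx,w@by].round(1)
E
python3 - <<'E'
from h2 import *
s=r.sense();print(s["time"],s["tool_pos"],s["tcp_rot"],s["finger_gap"],"board",tb(s["tool_pos"]))
C=cam("wrist");p,d=r.snapshot("wrist");np.savez("wrist0.npz",p=p,d=d,f=C[0],cx=C[1],cy=C[2],R=C[3],o=C[4]);cv2.imwrite("pics/w1.png",p)
E
```

```text
time: 0.82
tool_pos: [319.0, -361.3, 250.1]
tcp_rot: [-180.0, 0.0, 13.5]
ft_force: [0.9, -0.7, 0.0]
finger_gap: 15.0
grip_force: 0.0
time: 1.48
tool_pos: [497.3, -140.6, 250.2]
tcp_rot: [180.0, 0.0, 13.5]
ft_force: [0.1, -1.0, 1.0]
finger_gap: 15.1
grip_force: 0.0
time: 2.15
tool_pos: [675.5, 79.8, 249.7]
tcp_rot: [-180.0, 0.0, 13.5]
ft_force: [0.4, -0.9, 1.1]
finger_gap: 14.8
grip_force: 0.0
time: 2.57
tool_pos: [674.7, 78.4, 249.6]
tcp_rot: [-180.0, 0.0, 46.9]
ft_force: [-0.2, -0.0, 0.2]
finger_gap: 14.8
grip_force: 0.0
time: 3.07
tool_pos: [674.6, 78.2, 249.7]
tcp_rot: [-179.9, 0.0, 79.8]
ft_force: [-0.2, 0.4, -0.4]
finger_gap: 14.8
grip_force: 0.0
3.0667 [674.59112394  78.18562157 249.74665233] [-1.79946222e+02  1.08031286e-02  7.98263152e+01] 14.827144551386667 board [[157.9 -77.7]]
```

View pics/w1.png

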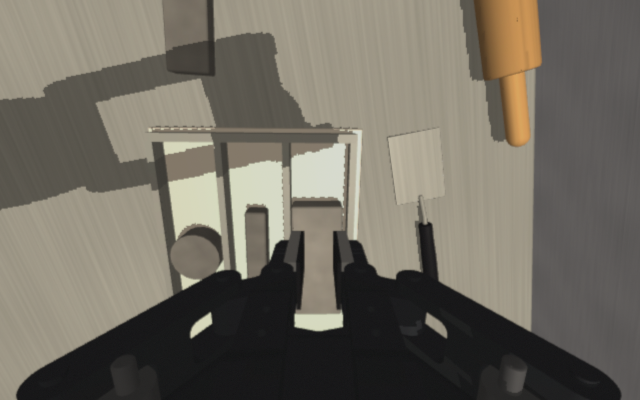

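The wrist view shows the stone's rear edge at (292-342, 200), the back wall's inner top edge at row ~142, and the bay walls at about columns 290 and 348. The bay behind the stone is empty. I'll measure these as a second view.

Run:
```python
from h2 import *
from m import load
C,p,d=load("wrist");P=cloud(C,d)
print("=====")
g=p.astype(int).sum(2)//3
print("col317",g[130:215:1,317].tolist());print("row170",g[170,280:362].tolist())
for u,v in((317,185),(317,210),(317,240),(288,170)):print((u,v),P[v,u].round(1))
print("rear",tb(onplane(C,[(294,202),(340,199)],42)),"back",tb(onplane(C,[(300,142),(340,142)],37)),
 "walls@12?",tb(onplane(C,[(292,170),(345,170)],37)))
# height of stone's rear edge by two views (rays top & wrist, least squares)
T=load("top")[0]
for a,b in(((243,103),(340,199)),((232,188),(294,202))):
    o1,d1=rays(T,np.array(a)/4.4+[234.6,109.6]);o2,d2=rays(C,b)
    k=np.linalg.lstsq(np.c_[d1[0],-d2[0]],o2-o1,rcond=None)[0];print("tri",o1+k[0]*d1[0],o2+k[1]*d2[0])
```

```text
top stone top px point [ 433.95673988  -49.00759727 1094.54924636] bgr [125 142 152]
 z med -0.4581064285980574 n 251181
 stone rect ((517.5188598632812, -52.52099609375), (1163.177490234375, 1925.904052734375), 0.32218635082244873)
 board ((568.2868041992188, -62.18656921386719), (389.9559020996094, 258.653564453125), 79.49144744873047) 
 [[405.6000061035156, -230.3000030517578], [659.9000244140625, -277.5], [731.0, 105.9000015258789], [476.70001220703125, 153.10000610351562]] z 11.94775255941181
scene stone top px point [660.47183124 -29.16142954  37.13390718] bgr [105 113 119]
 z med 40.84242968284627 n 1273
 stone rect ((653.0125732421875, -29.54174041748047), (149.79922485351562, 72.87408447265625), 79.64525604248047)
 board ((556.392822265625, -150.85159301757812), (212.18533325195312, 261.387451171875), 77.01408386230469) 
 [[405.20001220703125, -224.89999389648438], [659.9000244140625, -283.6000061035156], [707.5999755859375, -76.80000305175781], [452.8999938964844, -18.100000381469727]] z 11.094866723233622
=====
col317 [119, 119, 108, 83, 80, 85, 86, 85, 86, 85, 86, 86, 94,
[... 505 characters left out ...]
, 212, 212, 212, 212, 212, 212, 212, 212, 212, 212, 212, 212, 212, 212, 212, 212, 212, 212, 212, 212, 212, 212, 212, 212, 212, 212, 212, 213, 212, 212, 212, 212, 213, 213, 210, 190, 131, 112, 87, 77, 122, 169, 173, 172, 174, 174, 181, 199, 212, 212, 207, 181, 152]
(317, 185) [669.2  60.6  11.9]
(317, 210) [665.2  37.5  41.9]
(317, 240) [ 6.584e+02 -1.000e-01  4.290e+01]
(288, 170) [640.3  90.   37.3]
rear [[ 125.8  -48.7]
 [ 130.  -102.9]] back [[ 195.4  -56. ]
 [ 195.8 -101.4]] walls@12? [[ 163.2  -46.5]
 [ 163.7 -108.1]]
tri [695.74827029  40.80227809  26.25281852] [694.65737462  41.43634529  26.03879388]
tri [637.67921639  47.72724541  25.61692868] [637.92892018  47.50364156  25.64428307]
```

Floor is at 11.9 and the stone top at 42 to 43, as expected. The row-200 edge was shadow: the true top edge is row 207, so the rear is at board x ≈ 120. The tool is centred in the gap at (158,-78), so I'll descend and then push.

```bash
python3 -m handwheel '[[0,0,0.03,0,0,0.4,0.015],[0,0,0.03,0,0,0,0.015],[0,0,0.03,0,0,0,0.015],[0,0,0.03,0,0,0,0.015],[0,0,0.03,0,0,0,0.015],[0,0,0.02,0,0,0,0.015],[0,0,0.01,0,0,0,0.015],[0,0,0,0,0,0,0.015]]'
python3 -m handwheel '[[0,0,0.01,0,0,0,0.015],[0,0,0.01,0,0,0,0.015],[0,0,0.01,0,0,0,0.015],[0,0,0.003,0,0,0,0.015],[0,0,0,0,0,0,0.015],[0,0,0,0,0,0,0.015]]'
```

```text
time: 3.78
tool_pos: [672.5, 78.1, 66.6]
tcp_rot: [-179.7, 0.1, 78.9]
ft_force: [-0.9, -0.2, 0.1]
finger_gap: 14.8
grip_force: 0.0
time: 4.28
tool_pos: [674.8, 78.2, 37.3]
tcp_rot: [-180.0, 0.0, 79.1]
ft_force: [0.3, 0.6, -0.1]
finger_gap: 15.0
grip_force: 0.0
```

```bash
python3 -m handwheel '[[-0.006,0,0,0,0,-0.3,0.015],[-0.006,0,0,0,0,0,0.015],[-0.006,0,0,0,0,0,0.015],[-0.006,0,0,0,0,0,0.015],[-0.006,0,0,0,0,0,0.015],[-0.006,0,0,0,0,0,0.015],[-0.006,0,0,0,0,0,0.015],[-0.006,0,0,0,0,0,0.015]]'
python3 -m handwheel '[[-0.006,0,0,0,0,0,0.015],[-0.006,0,0,0,0,0,0.015],[-0.006,0,0,0,0,0,0.015],[-0.006,0,0,0,0,0,0.015],[-0.006,0,0,0,0,0,0.015],[0,0,0,0,0,0,0.015]]'
python3 - <<'E'
from h2 import *
s=r.sense();print(s["tool_pos"],s["tcp_rot"],s["ft_force"],tb(s["tool_pos"]))
p,d=r.snapshot("wrist");a=p[100:360]
q,_=r.snapshot("top");cv2.imwrite("pics/p2.png",np.vstack([a,cv2.resize(q[110:245,235:415],(400,300))[:, :].repeat(1,0) if 0 else np.pad(cv2.resize(q[110:245,235:415],(400,300)),((0,0),(0,240),(0,0)))]))
E
```

```text
time: 4.95
tool_pos: [666.2, 30.7, 37.7]
tcp_rot: [180.0, -0.0, 79.4]
ft_force: [1.6, 3.9, 3.5]
finger_gap: 15.3
grip_force: 2.0
time: 5.45
tool_pos: [660.1, -0.1, 37.1]
tcp_rot: [-180.0, 0.1, 79.4]
ft_force: [-0.2, -0.3, 1.0]
finger_gap: 14.7
grip_force: 0.0
[ 6.60071194e+02 -1.00007913e-01  3.70767132e+01] [-1.79977141e+02  5.63089839e-02  7.93645007e+01] [-0.21569196 -0.31920235  0.99467691] [[ 78.2 -77.8]]
```

View pics/p2.png

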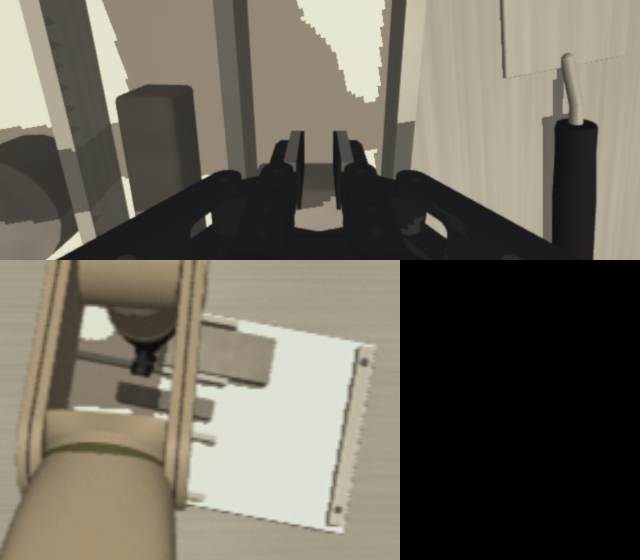

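The picture shows the stone sliding straight out. It has cleared the mouth at the front, the fingers are behind its rear end, and the slim and round stones haven't moved. I'll continue.

```bash
python3 -m handwheel '[[-0.006,0,0,0,0,0,0.015],[-0.006,0,0,0,0,0,0.015],[-0.006,0,0,0,0,0,0.015],[-0.006,0,0,0,0,0,0.015],[-0.006,0,0,0,0,0,0.015],[-0.006,0,0,0,0,0,0.015],[-0.006,0,0,0,0,0,0.015],[-0.006,0,0,0,0,0,0.015]]'
python3 -m handwheel '[[-0.006,0,0,0,0,0,0.015],[-0.006,0,0,0,0,0,0.015],[-0.006,0,0,0,0,0,0.015],[-0.006,0,0,0,0,0,0.015],[-0.006,0,0,0,0,0,0.015],[-0.006,0,0,0,0,0,0.015],[-0.003,0,0,0,0,0,0.015],[0,0,0,0,0,0,0.015]]'
python3 - <<'E'
from h2 import *
s=r.sense();print(s["ft_force"],s["tcp_rot"],tb(s["tool_pos"]))
q,_=r.snapshot("top");cv2.imwrite("pics/p3.png",cv2.resize(q[110:245,235:415],None,fx=4.4,fy=4.4,interpolation=cv2.INTER_CUBIC))
E
```

```text
time: 6.22
tool_pos: [651.5, -46.3, 37.3]
tcp_rot: [-180.0, -0.0, 79.4]
ft_force: [0.4, 2.1, -1.0]
finger_gap: 15.3
grip_force: 1.0
time: 6.88
tool_pos: [644.4, -85.1, 37.4]
tcp_rot: [180.0, 0.0, 79.4]
ft_force: [-0.2, -0.1, -0.2]
finger_gap: 15.3
grip_force: 0.0
[-0.24650755 -0.07589191 -0.17800432] [1.79987612e+02 2.84298138e-02 7.93675318e+01] [[ -8.2 -78. ]]
```

View pics/p3.png

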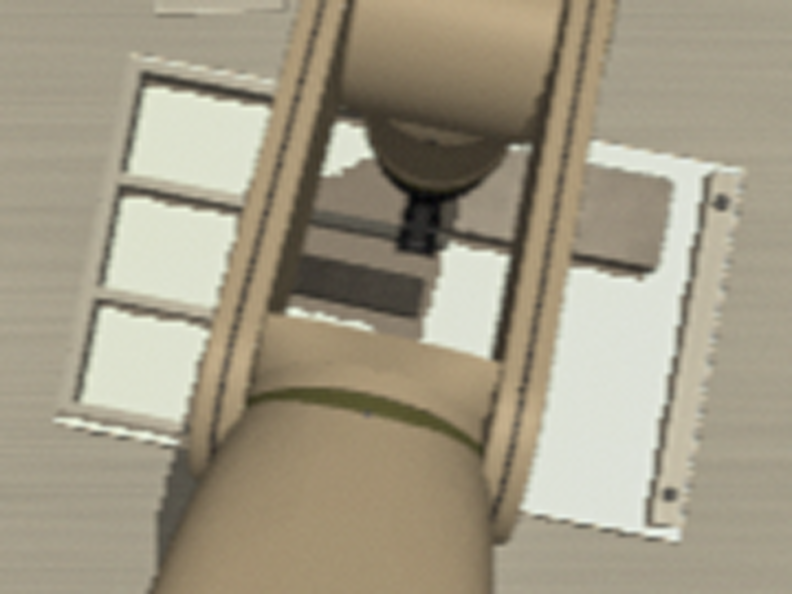

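The leading edge is at crop (672,180)-(655,272), parallel to the rail at (705,…), with about 25 mm to go. I'll push 20 mm more, then go on in small steps watching the force.

```bash
python3 -m handwheel '[[-0.004,0,0,0,0,0,0.015],[-0.004,0,0,0,0,0,0.015],[-0.004,0,0,0,0,0,0.015],[-0.003,0,0,0,0,0,0.015],[-0.003,0,0,0,0,0,0.015],[-0.002,0,0,0,0,0,0.015]]'
python3 -m handwheel '[[-0.001,0,0,0,0,0,0.015],[-0.001,0,0,0,0,0,0.015],[-0.001,0,0,0,0,0,0.015]]'
```

```text
time: 7.43
tool_pos: [640.9, -103.9, 37.5]
tcp_rot: [180.0, -0.0, 79.4]
ft_force: [1.0, 3.4, 1.9]
finger_gap: 15.0
grip_force: 1.8
time: 7.68
tool_pos: [640.4, -106.5, 37.5]
tcp_rot: [180.0, -0.0, 79.4]
ft_force: [1.3, 4.4, 2.4]
finger_gap: 15.3
grip_force: 2.0
```

Run:
```python
from h2 import *
C=cam("top");q,_=r.snapshot("top");s=r.sense();print(s["ft_force"],tb(s["tool_pos"]))
cv2.imwrite("pics/p4.png",cv2.resize(q[135:195,335:415],None,fx=9,fy=9,interpolation=cv2.INTER_CUBIC))
```

```text
[1.07150437 3.11401427 3.03025379] [[-30.1 -78.1]]
```

View pics/p4.png

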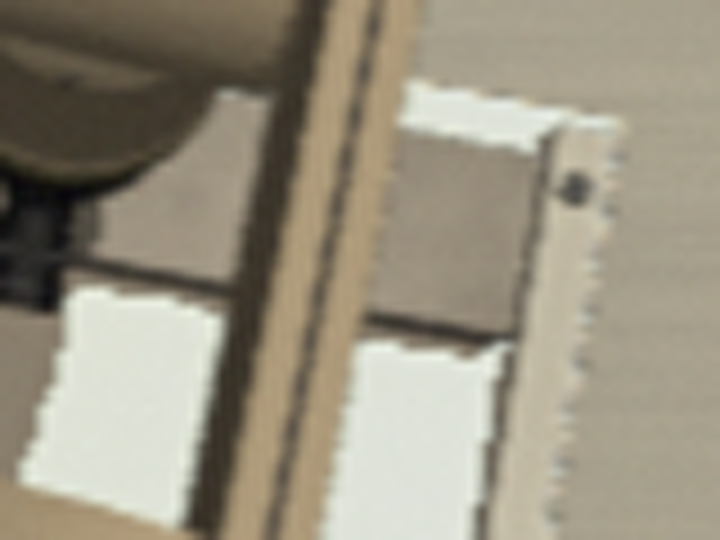

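The stone's end is nearly at the rail (crop x ≈ 525-545), parallel to it and a few mm off. I'll push in 1 mm steps until the force rises.

```bash
python3 -m handwheel '[[-0.001,0,0,0,0,0,0.015],[-0.001,0,0,0,0,0,0.015]]'
python3 -m handwheel '[[-0.001,0,0,0,0,0,0.015]]'
python3 -m handwheel '[[-0.001,0,0,0,0,0,0.015]]'
```

```text
time: 7.9
tool_pos: [640.1, -108.4, 37.5]
tcp_rot: [180.0, -0.0, 79.4]
ft_force: [0.2, 4.6, 2.8]
finger_gap: 15.0
grip_force: 2.2
time: 7.98
tool_pos: [639.8, -109.5, 37.4]
tcp_rot: [180.0, -0.0, 79.4]
ft_force: [1.6, 3.8, 3.1]
finger_gap: 14.9
grip_force: 2.1
time: 8.07
tool_pos: [639.7, -110.1, 37.4]
tcp_rot: [180.0, -0.0, 79.4]
ft_force: [1.0, 9.2, 3.3]
finger_gap: 15.0
grip_force: 5.0
```

```bash
python3 -m handwheel '[[-0.0005,0,0,0,0,0,0.015],[0,0,0,0,0,0,0.015]]'
```

```text
time: 8.23
tool_pos: [639.7, -110.1, 37.4]
tcp_rot: [180.0, -0.1, 79.4]
ft_force: [2.1, 8.6, 2.5]
finger_gap: 15.1
grip_force: 4.2
```

The TCP has stalled and the force has jumped, so the stone is against the rail. Now I'll back off, rise, and move clear.

```bash
python3 -m handwheel '[[0.003,0,0,0,0,0,0.015],[0.006,0,0,0,0,0,0.015],[0.006,0,0,0,0,0,0.015],[0,0,-0.01,0,0,0,0.015],[0,0,-0.025,0,0,0,0.015],[0,0,-0.03,0,0,0,0.015],[0,0,-0.03,0,0,0,0.015],[0,0,-0.03,0,0,0,0.015]]'
python3 -m handwheel '[[0.03,0,-0.025,0,0,0,0.015],[0.035,0,-0.02,0,0,0,0.015],[0.035,0,-0.01,0,0,0,0.015],[0.035,0,0,0,0,0,0.015],[0.03,0,0,0,0,0,0.015],[0,0,0,0,0,0,0.015],[0,0,0,0,0,0,0.015]]'
python3 - <<'E'
from h2 import *
C=cam("top");q,d=r.snapshot("top");cv2.imwrite("pics/p5.png",q)
a=np.load("top0.npz")["p"];S,_=r.snapshot("scene")
Q=cv2.resize(q[110:245,235:415],None,fx=4.4,fy=4.4,interpolation=cv2.INTER_CUBIC);cv2.imwrite("pics/p5.png",Q)
C=cam("scene");g=S.astype(int);P=cloud(C,r.snapshot("scene")[1])
m=((abs(P[...,2]-42)<4)&(g.max(2)<160)).astype(np.uint8);w=tb(P.reshape(-1,3)).reshape(400,640,2)
m&=((w[...,0]<-20)&(w[...,0]>-194)&(abs(w[...,1])<130));k=w[m>0].astype(np.float32);print(len(k),cv2.minAreaRect(k))
E
```

```text
time: 8.9
tool_pos: [641.8, -96.4, 164.1]
tcp_rot: [-180.0, 0.0, 79.4]
ft_force: [-0.1, -0.2, 0.8]
finger_gap: 15.1
grip_force: 0.0
time: 9.48
tool_pos: [672.4, 67.7, 217.8]
tcp_rot: [180.0, 0.0, 79.6]
ft_force: [0.4, 0.0, 0.2]
finger_gap: 15.2
grip_force: 0.0
1075 ((-107.17240905761719, -78.39289093017578), (72.73194885253906, 172.28070068359375), 85.43460845947266)
```

View pics/p5.png

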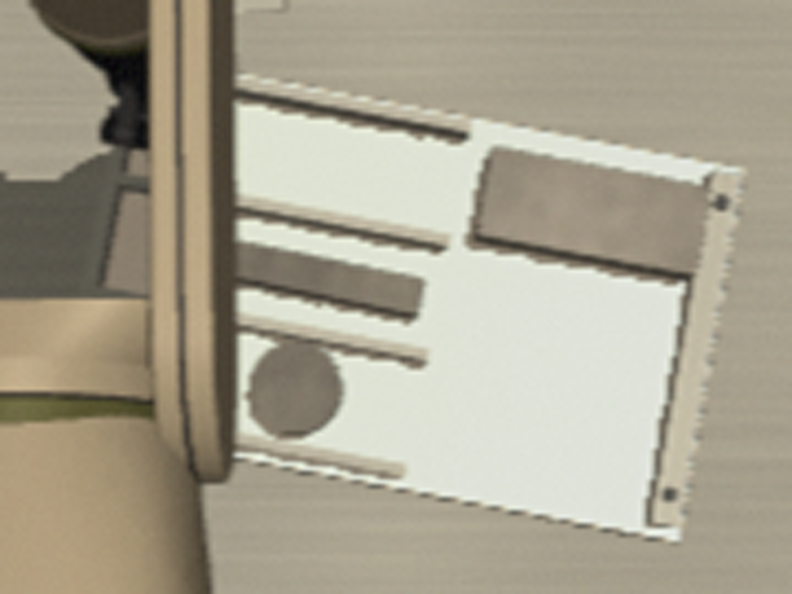

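The stone rests square against the rail: its end runs along crop (705,185)-(690,275) with no white gap. The slim and round stones are at the same pixels as at the start, and the arm is clear.

```bash
python3 -c "
from bench import r
print(r.hand_in())"
```

```text
the job is handed in; nothing more can be done
None
```

I slid the wide stone flat along the board until it rested square against the stop rail, with the other two stones still in their bays, and handed the job in; no verdict came back.

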